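# Return four mixed-up parts to their own assembly boards

## Robot

A 6-joint arm with a two-finger parallel gripper is mounted at the origin on the work surface. World frame = base frame: x ahead of the robot, y to its left, z up, the work surface at z = 0. Lengths are in mm, angles in rad, forces in N, time in s.
With the tool pointing down it reaches from about 275 to 1000 mm from the base axis. Payload 8.4 kg.
Tool frame: the origin (TCP) lies between the finger pads; the fingertips stand 17 mm ahead of it and the grasp point (between the pads) lies 2 mm behind it (r.tcp_to_tips is the distance from the TCP to the fingertips, in mm); z points along the fingers, y is the line along which they close (so a half turn about z gives the same grasp; the last joint's range is limited). The gripper opens to 85 mm and grips with 20 to 120 N. Pads are 22 mm wide; open, the fingers measure 114 mm over their backs; the gripper's body (76 mm by 85 mm) begins 54 mm behind the grasp point. The pads swing forward as they close: fully open they stand 13 mm farther back than shut.
Start: joints at [-1.152, 0.353, 1.633, -0, 1.155, -0.002], TCP at [255.306, -570.48, 248.281] pointing down, gripper open.
Joint ranges: [-2.63, 2.63], [-0.92, 2.1], [0.06, 2.66], [-1.3, 4.44], [0, 2.69], [-3.02, 3.02]. Speed limits (rad/s): [2.22, 2.22, 2.79, 3.14, 3.14, 3.14].

## Interface

Orientations are given as [roll, pitch, yaw] about the fixed x, y, z axes, in that order (R = Rz(yaw) Ry(pitch) Rx(roll)).
In Python, from rig import r gives the robot as it stands. The module is installed in compiled form; this text tells all that it offers.
- The arm moves only by the tool apply_moves, never from a script. Its argument "series" is text: rows parted by semicolons, each of 7 numbers parted by spaces: the shift along the tool's x, y, z in cm, then the turn, a rotation vector about the tool's x, y, z in rad, then the gripper's target within -1 to 1 (shut at 1, half-way at 0, fully open at -1). In form: tx ty tz rx ry rz fingers; .... A call has exactly 10 rows; each row shifts and turns the commanded pose from where the row before left it, along the tool's axes as they then stand; what a row does not reach is not made up. A row lasts 1/12 s, in which the tool goes at most 41.7 mm and 7.16 degrees, less where a joint would pass 70% of its speed; a pose out of reach is approached as far as the arm can. A call with a gripper value outside its range is refused whole. The fingers move at their own pace and stop on an object; "squeeze" is the grip in N (left out, the last holds). Time passes only in rows, so rows that do not move let the fingers close, or fill a call up. It gives the time, the measured TCP pose, the force and the opening at its end, in the units of the state.
- r.sense(): the state, without advancing time (a new reading comes with each control period).
- r.grab_frame(name): name is "scene" or "top"; returns the picture (400x640x3 uint8, blue, green, red); there is no depth.
- r.camera_info(name): a dict with "K" (3x3 intrinsics, pixels), "extrinsics" (4x4, takes a point from camera to world coordinates). Camera axes: x right, y down, z forward; pixel columns grow to the right and rows downward; lengths in mm; the calibration is good to about 2 mm. A picture is of the moment at which its call begins. camera_info takes no time and is no camera call.
- r.sign_off(): hands the job in, once; it reports no verdict.
The state is a dict: "clock": time; "qpos": joint angles; "qvel": joint speeds; "joint_efforts": joint torques, N m; "eef_pos": TCP position; "tcp_rot": TCP orientation; "contact_force": force on the tool from outside, world axes, zero at the start; "wrist_torque": the same for the moment, N m; "opening": opening from 0.0 (shut) to 1.0 (fully open).
Only numpy, scipy, OpenCV 4.12 (cv2) and the standard library are available. Lean on these libraries where they do the work, as an engineer would, in place of code of your own. Each camera call takes 0.05 s, during which the arm holds its last target. There are 200 camera calls.

## Task

The four loose parts on the assembly boards have been mixed up: each stands in the nest of a wrong board. Put each in the nest of the board that carries its counterpart, standing upright on the nest's floor: the piston with the connecting rod, the wheel bearing with the wheel hub, the oil filter with the filter head, and the gear with the splined shaft. A nest takes only one part, so the empty rubber mat is there to park one meanwhile; lower each part gently into place, never drop it.

Things in the scene. Friction and masses are not known exactly. Their poses are not given: they have to be found in the camera images.
- piston: Aluminium engine piston, crown up: plain cylinder 66 mm in diameter and 50 mm tall, with three dark piston rings in its upper half and a shallow round bowl in the crown; about 0.26 kg. Loose; stands upright, origin at the centre of its underside, z up. Starts in the nest of a wrong board.
- bearing: Steel double-row wheel bearing, lying flat: ring 64 mm in outer diameter, 34 mm bore, 37 mm tall, dark seal between the rings; about 0.45 kg. Loose; stands upright, origin at the centre of its underside, z up. Starts in the nest of a wrong board.
- filter: White-painted spin-on oil filter, closed domed end up: can 66 mm in diameter up to 52 mm above its underside, fluted and narrowing above that to a rounded top at 68 mm; about 0.24 kg. Loose; stands upright, origin at the centre of its underside, z up. Starts in the nest of a wrong board.
- gear: Steel helical gear, hub up: toothed disc 66 mm in diameter (65 mm where gripped) and 22 mm tall, on it a plain round hub 40 mm in diameter that rises to 36 mm; bore 24 mm; about 0.42 kg. Loose; stands upright, origin at the centre of its underside, z up. Starts in the nest of a wrong board.
- rod_board: Fixed plywood board 236 x 140 x 18 mm thick. Round nest 86 mm across, 6 mm deep, floor 12 mm above the bench. Origin on the bench under the nest's centre; x points along the board (56 mm behind to 180 mm ahead of the origin), z up. Fitted to it, centred 114 mm along x: a steel connecting rod lying flat and askew (two eyes 115 mm apart), 20 mm high above the board. The piston belongs here.
- hub_board: Fixed plywood board 236 x 140 x 18 mm thick. Round nest 86 mm across, 6 mm deep, floor 12 mm above the bench. Origin on the bench under the nest's centre; x points along the board (56 mm behind to 180 mm ahead of the origin), z up. Fitted to it, centred 114 mm along x: a round steel wheel-hub flange 116 mm across with four bolt holes and an upright hollow spigot 34 mm across, 53 mm high above the board. The wheel bearing belongs here.
- head_board: Fixed plywood board 236 x 140 x 18 mm thick. Round nest 86 mm across, 6 mm deep, floor 12 mm above the bench. Origin on the bench under the nest's centre; x points along the board (56 mm behind to 180 mm ahead of the origin), z up. Fitted to it, centred 114 mm along x: a cast aluminium oil-filter head, a block 100 x 66 mm with a round sealing face and an upright threaded stub, 46 mm high above the board. The oil filter belongs here.
- shaft_board: Fixed plywood board 236 x 140 x 18 mm thick. Round nest 86 mm across, 6 mm deep, floor 12 mm above the bench. Origin on the bench under the nest's centre; x points along the board (56 mm behind to 180 mm ahead of the origin), z up. Fitted to it, centred 114 mm along x: a steel splined gearbox shaft 150 mm long with a small pinion cut on it, lying askew in two wooden rests, 51 mm high above the board. The gear belongs here.
- mat: Fixed black ribbed rubber mat, 110 x 110 mm, 4 mm thick, empty at the start: the free spot. Origin on the bench surface under its centre, z up; its top is 4 mm above the bench.
Things that resemble listed ones, but are neither listed nor needed, are in the scene too. Leave any green or red look-alike of the gear alone. Leave any green look-alike of the bearing alone.

How it is judged:
By the outcome, as a careful person would: the job done as asked, in the order asked, and still so for the second after the job is handed in, with the robot touching nothing.
It also fails if it takes over 128 s, if anything falls off the work surface, if the arm or the gripper's body presses on something with over 40 N, if the wrist force passes 120 N, or if a joint passes its speed limit or range.

## Working session

There is one attempt and no reset: what is moved stays moved. The work goes in short steps, Python scripts to look and compute and a tool call to move; the robot and the scene stay as the last step left them, time stands still between calls to the robot, and variables do not carry over. Pictures are saved under pics/ and viewed, on a budget of 14 in all, crops included, one or two more only if the job needs it, and the job is handed in when it is done.

Besides the shell and the picture viewer there is one more tool, called after "Call:" by a JSON object that holds its "method" and its "body", one argument or row to a line. apply_moves: Moves the arm, as the interface text tells. Its arguments: {"type":"object","properties":{"series":{"type":"string"},"squeeze":{"type":"number"}},"required":["series"]}

```bash
mkdir -p pics
python3 - <<'E'
from rig import r
import cv2
print(r.sense())
for n in("scene","top"):
    cv2.imwrite(f"pics/{n}0.png",r.grab_frame(n)); c=r.camera_info(n); print(n,c["K"],c["extrinsics"])
E
```

```text
{'clock': 0.0, 'qpos': array([-1.15241797e+00,  3.53634809e-01,  1.63413211e+00,  7.38734073e-06,
        1.15517541e+00, -2.40140152e-03]), 'qvel': array([ 0.00171852, -0.00093762, -0.00080663, -0.00133149, -0.00072159,
        0.00104879]), 'joint_efforts': array([ 9.14832508e-04, -6.05247331e+01, -3.42060828e+01,  2.28018948e-06,
        9.48176341e-03, -2.86255329e-05]), 'eef_pos': array([ 255.11652496, -570.07658045,  247.57085256]), 'tcp_rot': array([-3.14024300e+00, -9.99548065e-06,  4.20776763e-01]), 'contact_force': array([ 0.28251784, -0.15580169,  0.2484532 ]), 'wrist_torque': array([-0.00602738,  0.02681277,  0.01791645]), 'opening': 0.9983678213673848}
scene [[424.12538432   0.         323.85011582]
 [  0.         424.12538432 195.39725943]
 [  0.           0.           1.        ]] [[ 5.76429114e-01  6.60607385e-01 -4.80965029e-01  1.04832971e+03]
 [ 8.17003539e-01 -4.76956262e-01  3.24064718e-01 -3.08195039e+02]
 [-1.53197370e-02 -5.79750469e-01 -8.14650047e-01  1.00795623e+03]
 [ 0.00000000e+00  0.00000000e+00  0.00000000e+00  1.00000000e+00]]
top [[515.43845636   0.         316.50051176]
 [  0.         515.43845636 189.33066287]
 [  0.           0.           1.        ]] [[ 1.93813894e-02 -9.97030619e-01  7.45272230e-02  3.90629342e+02]
 [-9.99807751e-01 -1.91059285e-02  4.40735123e-03  8.26198993e+01]
 [-2.97035232e-03 -7.45983158e-02 -9.97209240e-01  1.42418192e+03]
 [ 0.00000000e+00  0.00000000e+00  0.00000000e+00  1.00000000e+00]]
```

View pics/scene0.png

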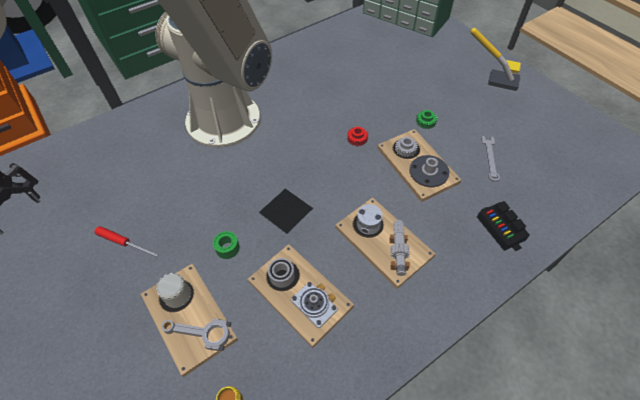

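View pics/top0.png

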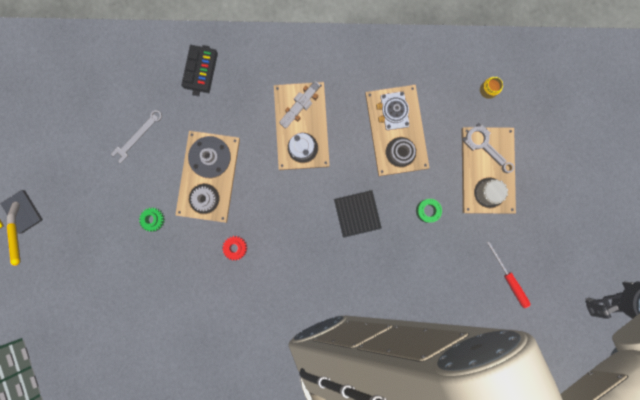

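The scene view shows gear at (405,147), piston (369,219), bearing (283,273) and filter (174,290). In the top view:

| Board | Counterpart px | Part in its nest | Part px |
|---|---|---|---|
| hub | (209,156) | gear | (204,199) |
| shaft | (301,104) | piston | (302,147) |
| head | (396,110) | bearing | (401,151) |
| rod | (487,148) | filter | (491,192) |

The mat is at (358,213). There are gear look-alikes in green (151,219) and red (234,248), and a green bearing look-alike at (429,210). The real gear and bearing are the steel ones in the nests.

```bash
cat > h.py <<'E'
import cv2,numpy as np
from rig import r
def ray(cam,px,z):
    c=r.camera_info(cam);K=c["K"];T=c["extrinsics"]
    p=np.atleast_2d(np.array(px,float)); d=(T[:3,:3]@np.linalg.inv(K)@np.c_[p,np.ones(len(p))].T).T
    o=T[:3,3]; return (o+d*((z-o[2])/d[:,2])[:,None])[:,:2]
def proj(cam,P):
    c=r.camera_info(cam);K=c["K"];T=np.linalg.inv(c["extrinsics"])
    q=(T[:3,:3]@np.atleast_2d(P).T).T+T[:3,3]; q=(K@q.T).T; return q[:,:2]/q[:,2:]
def wood(im):
    h=cv2.cvtColor(im,cv2.COLOR_BGR2HSV); return cv2.inRange(h,(8,50,110),(25,170,255))
def boards(im,cam):
    out=[]
    for c in cv2.findContours(wood(im),cv2.RETR_EXTERNAL,cv2.CHAIN_APPROX_NONE)[0]:
        if cv2.contourArea(c)<1500: continue
        w=ray(cam,c[:,0],18).astype(np.float32)
        (cx,cy),(a,b),_=rr=cv2.minAreaRect(cv2.convexHull(w))
        bp=cv2.boxPoints(rr);e=bp[1]-bp[0],bp[2]-bp[1];l=max(e,key=np.linalg.norm)
        th=np.arctan2(l[1],l[0]); th=(th+np.pi/2)%np.pi-np.pi/2
        n=np.array([cx,cy])-62*np.array([np.cos(th),np.sin(th)])
        if 190<max(a,b)<280: out.append((n,th,max(a,b),min(a,b)))
    return sorted(out,key=lambda o:-o[0][1])
E
python3 - <<'E'
from h import *
A={n:cv2.imread(f"pics/{n}0.png") for n in("top","scene")}
for n in A:
    for b in boards(A[n],n): print(n,np.round(b[0],1),round(b[1],3),round(b[2]),round(b[3]))
B=boards(A["top"],"top")
hs=[48,62,49,80]; rad=[20,33,32,20]
rows=[]
for n in A:
    row=[]
    for (b,h,rd) in zip(B,hs,rad):
        u=proj(n,[*b[0],30])[0].astype(int); s=32
        cr=cv2.resize(A[n][u[1]-s:u[1]+s,u[0]-s:u[0]+s],(200,200),interpolation=cv2.INTER_CUBIC)
        t=np.linspace(0,6.28,60);
        for R,z,col in((43,18,(0,255,255)),(rd,h,(0,0,255))):
            P=np.c_[b[0][0]+R*np.cos(t),b[0][1]+R*np.sin(t),0*t+z]
            q=(proj(n,P)-u+s)*200/64
            cv2.polylines(cr,[q.astype(int)],True,col,1)
        row.append(cr)
    rows.append(np.hstack(row))
cv2.imwrite("pics/nests.png",np.vstack(rows))
h=cv2.cvtColor(A["top"],cv2.COLOR_BGR2GRAY)
m=np.zeros_like(h);m[175:250,320:395]=(h[175:250,320:395]<60)*255
c=max(cv2.findContours(m,0,1)[0],key=cv2.contourArea);print("mat",ray("top",cv2.minAreaRect(c)[0],4),cv2.minAreaRect(c))
E
```

```text
top [465.5 396.2] -0.122 237 143
top [610.5 129.9] 0.083 238 140
top [ 604.  -139.6] 0.168 238 142
top [ 475.7 -382.5] 0.019 195 143
scene [467.8 391.8] -0.123 242 149
scene [612.1 126.3] 0.082 238 146
scene [ 604.5 -142.5] 0.168 237 143
scene [ 497.2 -384.7] 0.013 238 140
mat [[383.44090271  13.91893505]] ((343.0, 231.0), (0.0, 0.0), 0.0)
```

View pics/nests.png

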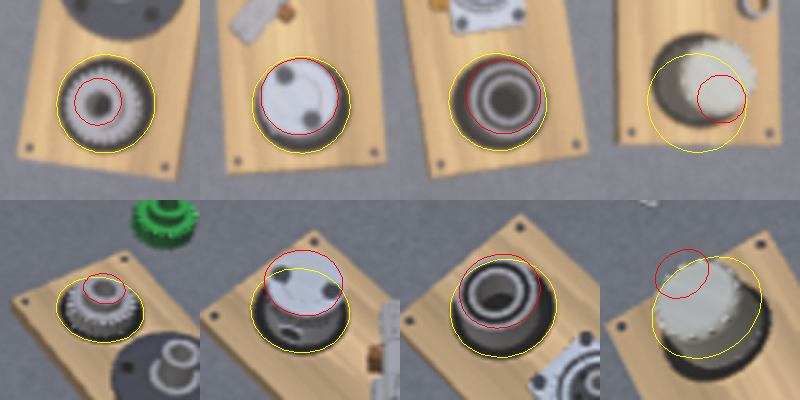

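Each nest is clearly seen. In the top crops the part tops are at gear (99,104), piston (100,96), bearing (106,100) and filter (118,78). Scene crops: gear (103,88), piston (104,83), bearing (100,91), filter (97,102). The rod board's box came out short in the top view because the rod cuts it. The scene view gives its nest at x≈497, which agrees with its near edge in the top view.

Run:
```python
from h import *
A={n:cv2.imread(f"pics/{n}0.png") for n in("top","scene")}
B=boards(A["top"],"top")
C={"top":[(99,104),(100,96),(106,100),(118,78)],"scene":[(103,88),(104,83),(100,91),(97,102)]}
for n in C:
    for b,z,c,nm in zip(B,[48,62,49,70],C[n],["gear","piston","bearing","filter"]):
        u=proj(n,[*b[0],30])[0].astype(int)
        print(n,nm,ray(n,np.array(c)*64/200+u-32,z).round(1))
for n,(x0,x1,y0,y1) in {"top":(325,390,180,245),"scene":(255,318,183,240)}.items():
    g=cv2.cvtColor(A[n],cv2.COLOR_BGR2GRAY)[y0:y1,x0:x1]
    m=cv2.morphologyEx((g<70).astype(np.uint8),cv2.MORPH_CLOSE,np.ones((5,5)))
    c=max(cv2.findContours(m,0,1)[0],key=cv2.contourArea)
    w=ray(n,c[:,0]+[x0,y0],4).astype(np.float32);print("mat",n,cv2.minAreaRect(w))
```

```text
top gear [[463.6 395.4]]
top piston [[611.  129.6]]
top bearing [[ 601.2 -141.6]]
top filter [[ 493.9 -383.1]]
scene gear [[464.1 395.7]]
scene piston [[611.1 129.7]]
scene bearing [[ 604.5 -139.7]]
scene filter [[ 498.  -383.4]]
mat top ((432.7435302734375, -24.520153045654297), (103.53633117675781, 104.08340454101562), 14.213048934936523)
mat scene ((433.4300842285156, -26.12786865234375), (109.9179916381836, 109.36083984375), 14.416090965270996)
```

All four parts are centred in their nests to within about 3 mm. They form a 4-cycle, so I'll park the filter on the mat, then move piston → rod, gear → shaft, bearing → hub and filter → head. I'll work at yaw 0, where tool x = world x, tool y = −world y and tool z = down. First move: turn and go above the filter at (496,−383).

Call:
{"method": "apply_moves", "body": {
  "series": "0 0 0 0 0 0.105 -1;0 0 0 0 0 0.105 -1;0 0 0 0 0 0.105 -1;0 0 0 0 0 0.105 -1;2.5 -1.9 0.8 0 0 0 -1;2.5 -1.9 0.8 0 0 0 -1;2.5 -1.9 0.8 0 0 0 -1;2.5 -1.9 0.8 0 0 0 -1;2.5 -1.9 0.8 0 0 0 -1;2.5 -1.9 0.8 0 0 0 -1",
  "squeeze": 45
}}

```text
clock: 0.93
eef_pos: [406.1, -455.1, 199.6]
tcp_rot: [-3.141, 0.0, 0.001]
contact_force: [0.2, -0.4, 0.1]
opening: 1.003
```

Call:
{"method": "apply_moves", "body": {
  "series": "2.5 -1.9 0.8 0 0 0 -1;2.5 -1.9 0.8 0 0 0 -1;2.5 -1.9 0.8 0 0 0 -1;1.6 -1.6 0.6 0 0 0 -1;0 0 0 0 0 0 -1;0 0 0 0 0 0 -1;0 0 0 0 0 0 -1;0 0 0 0 0 0 -1;0 0 0 0 0 0 -1;0 0 0 0 0 0 -1"
}}

```text
clock: 1.77
eef_pos: [495.5, -384.1, 170.6]
tcp_rot: [3.141, -0.0, -0.001]
contact_force: [0.3, -0.6, -0.1]
opening: 1.0
```

Run:
```python
from h import *
print(r.tcp_to_tips)
s=r.sense();print(s["eef_pos"],s["tcp_rot"],s["contact_force"],s["qpos"])
```

```text
17.0
[ 495.54761496 -384.08193375  170.59233766] [ 3.14130615e+00 -2.68703507e-04 -5.46946226e-04] [ 0.29189194 -0.61408587 -0.0550504 ] [-6.61711799e-01  4.35469326e-01  1.69702623e+00 -7.22526727e-05
  1.00870909e+00  9.09670008e-01]
```

Call:
{"method": "apply_moves", "body": {
  "series": "0 0 2.5 0 0 0 -1;0 0 2.5 0 0 0 -1;0 0 2.5 0 0 0 -1;0 0 2.5 0 0 0 -1;0 0 1.3 0 0 0 -1;0 0 0.9 0 0 0 -1;0 0 0 0 0 0 -1;0 0 0 0 0 0 -1;0 0 0 0 0 0 1;0 0 0 0 0 0 1"
}}

```text
clock: 2.6
eef_pos: [497.0, -383.7, 50.0]
tcp_rot: [3.141, -0.002, 0.001]
contact_force: [-6.0, 5.6, 16.4]
opening: 0.765
```

Call:
{"method": "apply_moves", "body": {
  "series": "0 0 0 0 0 0 1;0 0 0 0 0 0 1;0 0 0 0 0 0 1;0 0 0 0 0 0 1;0 0 0 0 0 0 1;0 0 0 0 0 0 1;0 0 -0.5 0 0 0 1;0 0 -1 0 0 0 1;0 0 -2 0 0 0 1;0 0 -2 0 0 0 1"
}}

```text
clock: 3.43
eef_pos: [495.8, -383.0, 104.3]
tcp_rot: [-3.141, 0.001, 0.001]
contact_force: [0.5, -0.2, -1.7]
opening: 0.761
```

Run:
```python
from h import *
s=r.sense();print(s["eef_pos"],s["contact_force"],s["opening"])
im=r.grab_frame("scene");u=proj("scene",[496,-383,80])[0].astype(int)
x,y=max(u[0]-90,0),max(u[1]-75,0)
cv2.imwrite("pics/g1.png",cv2.resize(im[y:y+150,x:x+180],None,fx=4,fy=4,interpolation=2));print(x,y)
```

```text
[ 495.78472849 -383.02220741  104.29540734] [ 0.51777786 -0.1913353  -1.72992455] 0.7606229626239795
78 209
```

View pics/g1.png

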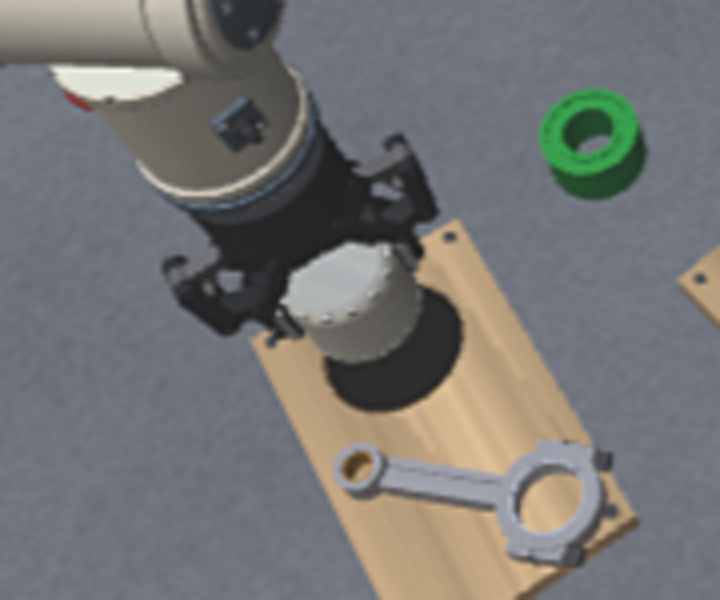

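Filter at (350,290) in the crop is gripped upright and clear of the nest, with an opening of 0.76 (about 65 mm). Carrying it to the mat at (433,−25).

Call:
{"method": "apply_moves", "body": {
  "series": "0 0 -2 0 0 0 1;0 0 -2 0 0 0 1;-0.3 -1.5 -2 0 0 0 1;-0.6 -3 0 0 0 0 1;-0.6 -3.5 0 0 0 0 1;-0.6 -3.5 0 0 0 0 1;-0.6 -3.5 0 0 0 0 1;-0.6 -3.5 0 0 0 0 1;-0.6 -3.5 0 0 0 0 1;-0.6 -3.5 0 0 0 0 1"
}}

```text
clock: 4.32
eef_pos: [450.6, -126.9, 164.0]
tcp_rot: [3.141, -0.001, 0.0]
contact_force: [1.1, -0.1, -1.5]
opening: 0.768
```

Call:
{"method": "apply_moves", "body": {
  "series": "-0.6 -3.5 0 0 0 0 1;-0.6 -3.5 0 0 0 0 1;-0.6 -2.3 0 0 0 0 1;0 -1 0 0 0 0 1;0 0 2.5 0 0 0 1;0 0 2.5 0 0 0 1;0 0 2.5 0 0 0 1;0 0 2 0 0 0 1;0 0 1 0 0 0 1;0 0 0 0 0 0 1"
}}

```text
clock: 5.15
eef_pos: [432.1, -25.7, 56.7]
tcp_rot: [3.142, 0.003, 0.001]
contact_force: [-0.4, 0.2, -2.2]
opening: 0.758
```

Call:
{"method": "apply_moves", "body": {
  "series": "0 0 0.5 0 0 0 1;0 0 0.4 0 0 0 1;0 0 0.3 0 0 0 1;0 0 0.2 0 0 0 1;0 0 0.1 0 0 0 1;0 0 0 0 0 0 1;0 0 0 0 0 0 1;0 0 0 0 0 0 1;0 0 0 0 0 0 1;0 0 0 0 0 0 1"
}}

```text
clock: 5.98
eef_pos: [432.9, -25.3, 43.4]
tcp_rot: [3.142, -0.0, 0.001]
contact_force: [0.0, -0.4, -1.3]
opening: 0.767
```

Call:
{"method": "apply_moves", "body": {
  "series": "0 0 0.1 0 0 0 1;0 0 0 0 0 0 1;0 0 0.05 0 0 0 1;0 0 0 0 0 0 1;0 0 0.05 0 0 0 1;0 0 0 0 0 0 1;0 0 0 0 0 0 1;0 0 0 0 0 0 1;0 0 0 0 0 0 1;0 0 0 0 0 0 1"
}}

```text
clock: 6.82
eef_pos: [432.8, -25.3, 42.0]
tcp_rot: [-3.142, 0.0, 0.001]
contact_force: [-4.4, 1.1, 15.0]
opening: 0.76
```

Contact at TCP z 42 (15 N). Release, rise and go over the piston at (611,129.5).

Call:
{"method": "apply_moves", "body": {
  "series": "0 0 0 0 0 0 -1;0 0 0 0 0 0 -1;0 0 0 0 0 0 -1;0 0 0 0 0 0 -1;0 0 -1 0 0 0 -1;0 0 -2.5 0 0 0 -1;0 0 -3 0 0 0 -1;0 0 -3 0 0 0 -1;0 0 -3 0 0 0 -1;1.5 -1.5 -0.5 0 0 0 -1"
}}

```text
clock: 7.65
eef_pos: [448.0, -11.5, 176.1]
tcp_rot: [3.141, -0.004, -0.0]
contact_force: [1.6, -0.7, 0.4]
opening: 0.999
```

Call:
{"method": "apply_moves", "body": {
  "series": "2.5 -2.5 0 0 0 0 -1;2.5 -2.5 0 0 0 0 -1;2.5 -2.5 0 0 0 0 -1;2.5 -2.5 0 0 0 0 -1;2.5 -2.5 0 0 0 0 -1;2.5 -1.5 0 0 0 0 -1;1.3 0 0 0 0 0 -1;0 0 2.5 0 0 0 -1;0 0 2.5 0 0 0 -1;0 0 2.5 0 0 0 -1"
}}

```text
clock: 8.48
eef_pos: [611.1, 130.0, 96.3]
tcp_rot: [-3.141, -0.001, 0.001]
contact_force: [0.3, -0.2, -0.2]
opening: 0.999
```

Run:
```python
from h import *
s=r.sense();print(s["eef_pos"],s["contact_force"],s["opening"])
im=r.grab_frame("scene");u=proj("scene",[500,60,60])[0].astype(int)
x,y=max(u[0]-100,0),max(u[1]-75,0)
cv2.imwrite("pics/g2.png",cv2.resize(im[y:y+150,x:x+200],None,fx=4,fy=4,interpolation=2));print(x,y)
```

```text
[611.14365807 130.02977364  96.33079878] [ 0.29532882 -0.24965857 -0.16753879] 0.9990226726667666
223 124
```

View pics/g2.png

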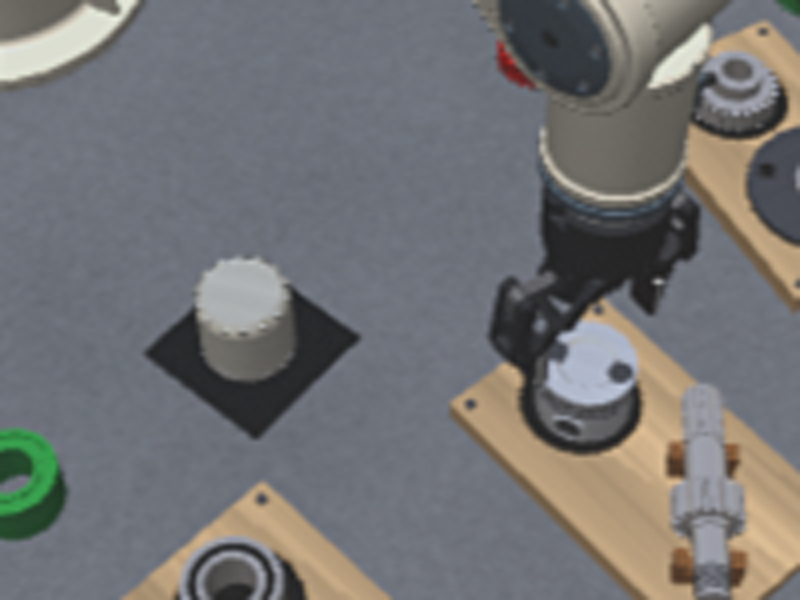

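The filter stands upright on the mat at (246,320), and the piston at (585,385) is between the open fingers. Grip and lift.

Call:
{"method": "apply_moves", "body": {
  "series": "0 0 2.5 0 0 0 -1;0 0 1.8 0 0 0 -1;0 0 1 0 0 0 -1;0 0 0 0 0 0 -1;0 0 0 0 0 0 1;0 0 0 0 0 0 1;0 0 0 0 0 0 1;0 0 0 0 0 0 1;0 0 0 0 0 0 1;0 0 0 0 0 0 1"
}}

```text
clock: 9.37
eef_pos: [611.9, 130.2, 45.2]
tcp_rot: [-3.141, -0.003, 0.001]
contact_force: [-0.5, 2.0, 7.1]
opening: 0.762
```

Call:
{"method": "apply_moves", "body": {
  "series": "0 0 0 0 0 0 1;0 0 0 0 0 0 1;0 0 -0.5 0 0 0 1;0 0 -1.5 0 0 0 1;0 0 -3 0 0 0 1;0 0 -3 0 0 0 1;0 0 -3 0 0 0 1;0 0 -2 0 0 0 1;-0.5 2 0 0 0 0 1;-0.8 3 0 0 0 0 1"
}}

```text
clock: 10.2
eef_pos: [599.3, 81.2, 175.9]
tcp_rot: [-3.141, -0.005, 0.003]
contact_force: [-0.4, -1.5, -3.1]
opening: 0.759
```

Call:
{"method": "apply_moves", "body": {
  "series": "-0.8 3.6 0 0 0 0 1;-0.8 3.6 0 0 0 0 1;-0.8 3.6 0 0 0 0 1;-0.8 3.6 0 0 0 0 1;-0.8 3.6 0 0 0 0 1;-0.8 3.6 0 0 0 0 1;-0.8 3.6 0 0 0 0 1;-0.8 3.6 0 0 0 0 1;-0.8 3.6 0 0 0 0 1;-0.8 3.6 0 0 0 0 1"
}}

```text
clock: 11.03
eef_pos: [517.1, -282.0, 174.0]
tcp_rot: [3.141, -0.0, 0.001]
contact_force: [0.4, -0.0, -2.9]
opening: 0.755
```

Call:
{"method": "apply_moves", "body": {
  "series": "-0.8 3.6 0 0 0 0 1;-0.8 3.6 0 0 0 0 1;-0.4 2.5 0 0 0 0 1;0 0.4 0 0 0 0 1;0 0 3 0 0 0 1;0 0 3 0 0 0 1;0 0 3 0 0 0 1;0 0 2.2 0 0 0 1;0 0 0.9 0 0 0 1;0 0 0 0 0 0 1"
}}

```text
clock: 11.87
eef_pos: [496.9, -380.0, 50.4]
tcp_rot: [-3.139, 0.003, 0.001]
contact_force: [-0.6, 1.1, -2.7]
opening: 0.759
```

Call:
{"method": "apply_moves", "body": {
  "series": "0 0 0.2 0 0 0 1;0 0 0.1 0 0 0 1;0 0 0.1 0 0 0 1;0 0 0 0 0 0 1;0 0 0 0 0 0 1;0 0 0 0 0 0 1;0 0 0 0 0 0 1;0 0 0 0 0 0 1;0 0 0 0 0 0 1;0 0 0 0 0 0 1"
}}

```text
clock: 12.7
eef_pos: [498.2, -381.3, 48.3]
tcp_rot: [-3.142, 0.0, 0.001]
contact_force: [-0.3, 0.3, -2.5]
opening: 0.756
```

Run:
```python
from h import *
s=r.sense();print(s["eef_pos"],s["contact_force"],s["opening"])
im=r.grab_frame("scene");u=proj("scene",[520,-383,50])[0].astype(int)
x,y=max(u[0]-90,0),max(u[1]-75,0)
cv2.imwrite("pics/g3.png",cv2.resize(im[y:y+150,x:x+180],None,fx=4,fy=4,interpolation=2));print(x,y)
```

```text
[ 498.15574721 -381.26930309   48.263323  ] [-0.31966437  0.25161955 -2.52791762] 0.7563215693036437
86 222
```

View pics/g3.png

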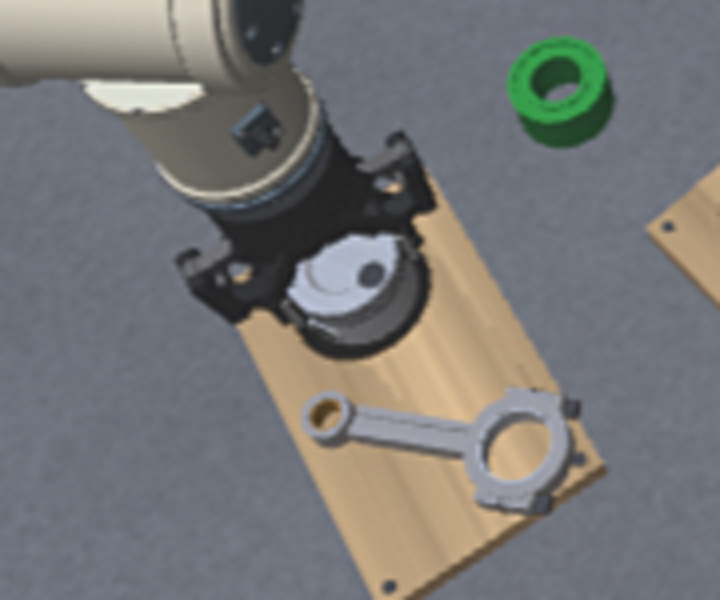

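The piston at (350,275) is just above the middle of the rod board's nest. Small centring move, then lower to contact.

Call:
{"method": "apply_moves", "body": {
  "series": "-0.1 0.2 0.1 0 0 0 1;0 0 0.1 0 0 0 1;0 0 0 0 0 0 1;0 0 0.05 0 0 0 1;0 0 0 0 0 0 1;0 0 0.05 0 0 0 1;0 0 0 0 0 0 1;0 0 0 0 0 0 1;0 0 0 0 0 0 1;0 0 0 0 0 0 1"
}}

```text
clock: 13.58
eef_pos: [497.2, -383.3, 45.3]
tcp_rot: [3.142, -0.0, 0.001]
contact_force: [-0.9, -0.0, -2.7]
opening: 0.759
```

Call:
{"method": "apply_moves", "body": {
  "series": "0 0 0.05 0 0 0 1;0 0 0 0 0 0 1;0 0 0.05 0 0 0 1;0 0 0 0 0 0 1;0 0 0.05 0 0 0 1;0 0 0 0 0 0 1;0 0 0 0 0 0 1;0 0 0 0 0 0 1;0 0 0 0 0 0 1;0 0 0 0 0 0 1"
}}

```text
clock: 14.42
eef_pos: [497.2, -383.3, 45.2]
tcp_rot: [3.141, -0.0, 0.001]
contact_force: [-5.9, 3.0, 14.0]
opening: 0.759
```

Contact at z 45.2 (14 N). Release and travel to the gear at (464,395).

Call:
{"method": "apply_moves", "body": {
  "series": "0 0 0 0 0 0 -1;0 0 0 0 0 0 -1;0 0 0 0 0 0 -1;0 0 0 0 0 0 -1;0 0 -1 0 0 0 -1;0 0 -2.5 0 0 0 -1;0 0 -3 0 0 0 -1;0 0 -3 0 0 0 -1;0 0 -3 0 0 0 -1;0 -2 0 0 0 0 -1"
}}

```text
clock: 15.25
eef_pos: [500.3, -367.6, 175.9]
tcp_rot: [3.134, -0.009, -0.001]
contact_force: [1.6, -0.3, -0.3]
opening: 1.001
```

Call:
{"method": "apply_moves", "body": {
  "series": "-0.2 -3.6 0 0 0 0 -1;-0.2 -3.6 0 0 0 0 -1;-0.2 -3.6 0 0 0 0 -1;-0.2 -3.6 0 0 0 0 -1;-0.2 -3.6 0 0 0 0 -1;-0.2 -3.6 0 0 0 0 -1;-0.2 -3.6 0 0 0 0 -1;-0.2 -3.6 0 0 0 0 -1;-0.2 -3.6 0 0 0 0 -1;-0.2 -3.6 0 0 0 0 -1"
}}

```text
clock: 16.08
eef_pos: [476.7, -1.7, 169.6]
tcp_rot: [-3.142, -0.001, 0.001]
contact_force: [1.3, -0.5, 0.4]
opening: 0.996
```

Call:
{"method": "apply_moves", "body": {
  "series": "-0.2 -3.6 0 0 0 0 -1;-0.2 -3.6 0 0 0 0 -1;-0.2 -3.6 0 0 0 0 -1;-0.2 -3.6 0 0 0 0 -1;-0.2 -3.6 0 0 0 0 -1;-0.2 -3.6 0 0 0 0 -1;-0.2 -3.6 0 0 0 0 -1;0 -3.6 0 0 0 0 -1;0 -3.6 0 0 0 0 -1;0 -3 0 0 0 0 -1"
}}

```text
clock: 16.92
eef_pos: [462.3, 353.3, 169.6]
tcp_rot: [-3.141, -0.001, 0.002]
contact_force: [0.8, 0.4, 0.6]
opening: 0.999
```

Call:
{"method": "apply_moves", "body": {
  "series": "0 -1.5 0 0 0 0 -1;0 0 0 0 0 0 -1;0 0 0 0 0 0 -1;0 0 0 0 0 0 -1;0 0 0 0 0 0 -1;0 0 0 0 0 0 -1;0 0 0 0 0 0 -1;0 0 0 0 0 0 -1;0 0 0 0 0 0 -1;0 0 0 0 0 0 -1"
}}

```text
clock: 17.75
eef_pos: [462.6, 365.5, 168.8]
tcp_rot: [-3.142, -0.0, 0.001]
contact_force: [0.5, 0.2, -1.2]
opening: 0.999
```

Run:
```python
from h import *
s=r.sense();print(s["eef_pos"],s["tcp_rot"],s["qpos"])
im=r.grab_frame("scene");a=im[215:365,86:266];b=r.grab_frame("top")[100:250,120:300]
cv2.imwrite("pics/g4.png",cv2.resize(np.hstack([a,b]),None,fx=2.2,fy=2.2,interpolation=2))
```

```text
[462.63284869 365.47828181 168.83066449] [-3.14155342e+00 -2.40995744e-05  5.13613625e-04] [6.66058331e-01 3.85080268e-01 1.78193890e+00 1.93081124e-05
 9.74530308e-01 2.23633020e+00]
```

View pics/g4.png

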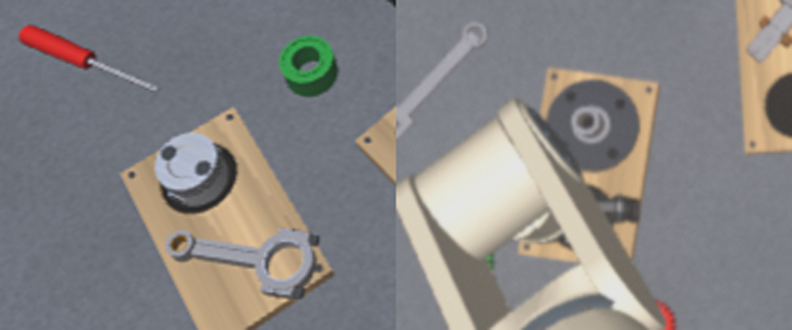

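Left crop: the piston stands in the rod board's nest at (195,170). The right crop is blocked by the arm. Going over the steel gear and down, watching the force.

Call:
{"method": "apply_moves", "body": {
  "series": "0.1 -2 0 0 0 0 -1;0 -1 0 0 0 0 -1;0 0 2.5 0 0 0 -1;0 0 2.5 0 0 0 -1;0 0 2.5 0 0 0 -1;0 0 2 0 0 0 -1;0 0 1 0 0 0 -1;0 0 0 0 0 0 -1;0 0 0 0 0 0 -1;0 0 0 0 0 0 -1"
}}

```text
clock: 18.68
eef_pos: [464.2, 396.4, 65.0]
tcp_rot: [-3.14, -0.001, 0.001]
contact_force: [0.8, 0.4, 0.5]
opening: 1.005
```

Run:
```python
from h import *
im=r.grab_frame("scene")[105:205,360:480]
cv2.imwrite("pics/g5.png",cv2.resize(im,None,fx=6,fy=6,interpolation=2))
```

```text
(no output)
```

View pics/g5.png

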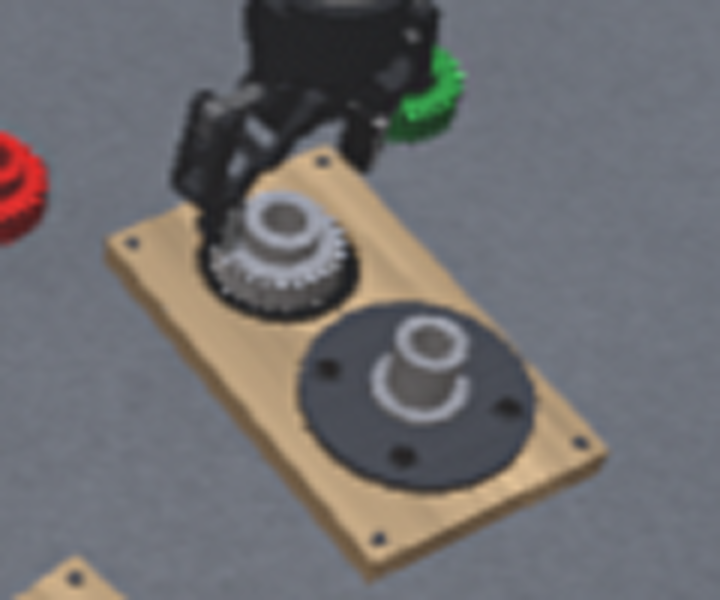

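The steel gear (280,240) sits centred between the fingers, and the green and red look-alikes are clear. Descending.

Call:
{"method": "apply_moves", "body": {
  "series": "0 0 1.2 0 0 0 -1;0 0 0.8 0 0 0 -1;0 0 0.5 0 0 0 -1;0 0 0.2 0 0 0 -1;0 0 0 0 0 0 -1;0 0 0 0 0 0 -1;0 0 0 0 0 0 -1;0 0 0 0 0 0 -1;0 0 0 0 0 0 -1;0 0 0 0 0 0 -1"
}}

```text
clock: 19.57
eef_pos: [463.6, 395.8, 37.0]
tcp_rot: [-3.141, -0.0, 0.001]
contact_force: [-0.0, 0.7, -0.1]
opening: 0.996
```

Call:
{"method": "apply_moves", "body": {
  "series": "0 0 0 0 0 0 1;0 0 0 0 0 0 1;0 0 0 0 0 0 1;0 0 0 0 0 0 1;0 0 0 0 0 0 1;0 0 0 0 0 0 1;0 0 0 0 0 0 1;0 0 0 0 0 0 1;0 0 0 0 0 0 1;0 0 0 0 0 0 1",
  "squeeze": 60
}}

```text
clock: 20.4
eef_pos: [464.0, 396.5, 38.0]
tcp_rot: [-3.14, -0.001, 0.001]
contact_force: [-2.2, 0.0, 10.3]
opening: 0.73
```

Opening 0.73, so the disc is gripped. Lift and look once before carrying.

Call:
{"method": "apply_moves", "body": {
  "series": "0 0 -0.3 0 0 0 1;0 0 -0.5 0 0 0 1;0 0 -1 0 0 0 1;0 0 -1.5 0 0 0 1;0 0 -2 0 0 0 1;0 0 -2 0 0 0 1;0 0 -2 0 0 0 1;0 0 -2 0 0 0 1;0 0 -1.7 0 0 0 1;0 0 0 0 0 0 1"
}}

```text
clock: 21.23
eef_pos: [465.0, 396.8, 170.7]
tcp_rot: [-3.138, -0.004, 0.001]
contact_force: [1.8, 0.4, -4.1]
opening: 0.731
```

Run:
```python
from h import *
im=r.grab_frame("scene")[70:190,350:490]
cv2.imwrite("pics/g6.png",cv2.resize(im,None,fx=5,fy=5,interpolation=2))
```

```text
(no output)
```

View pics/g6.png

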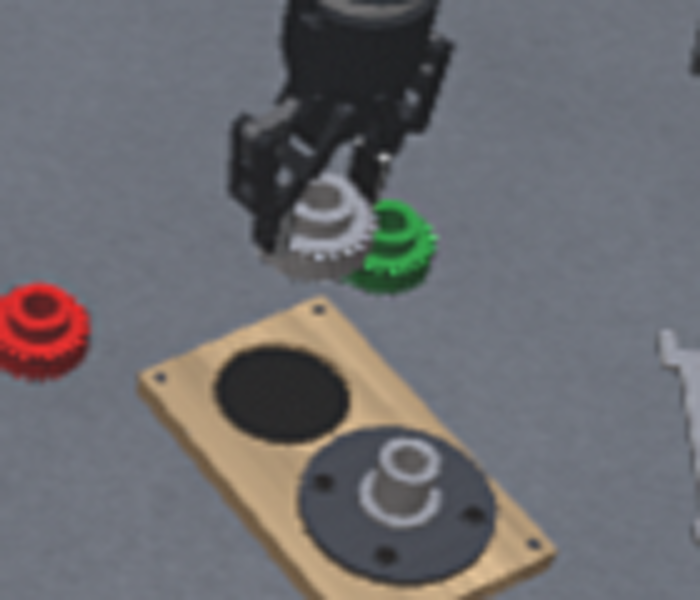

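The gear at (325,230) is held level and its nest at (283,392) is empty. Carry it to the shaft board's nest (611.5,128.5).

Call:
{"method": "apply_moves", "body": {
  "series": "0.8 1.5 0 0 0 0 1;1.6 2.9 0 0 0 0 1;1.6 2.9 0 0 0 0 1;1.6 2.9 0 0 0 0 1;1.6 2.9 0 0 0 0 1;1.6 2.9 0 0 0 0 1;1.6 2.9 0 0 0 0 1;1.6 2.9 0 0 0 0 1;1.6 2.9 0 0 0 0 1;1.1 2 0 0 0 0 1"
}}

```text
clock: 22.12
eef_pos: [610.9, 125.9, 165.1]
tcp_rot: [3.14, 0.002, -0.0]
contact_force: [0.4, 0.1, -5.0]
opening: 0.724
```

Call:
{"method": "apply_moves", "body": {
  "series": "0 0 0 0 0 0 1;0 0 2 0 0 0 1;0 0 2.5 0 0 0 1;0 0 2.5 0 0 0 1;0 0 2.5 0 0 0 1;0 0 1.5 0 0 0 1;0 0 0.8 0 0 0 1;0 0 0 0 0 0 1;0 0 0 0 0 0 1;0 0 0 0 0 0 1"
}}

```text
clock: 22.95
eef_pos: [611.4, 129.1, 49.6]
tcp_rot: [-3.141, -0.001, 0.001]
contact_force: [0.1, -0.7, -5.0]
opening: 0.727
```

Call:
{"method": "apply_moves", "body": {
  "series": "0 0 0.3 0 0 0 1;0 0 0.3 0 0 0 1;0 0 0.2 0 0 0 1;0 0 0.1 0 0 0 1;0 0 0.1 0 0 0 1;0 0 0 0 0 0 1;0 0 0 0 0 0 1;0 0 0 0 0 0 1;0 0 0 0 0 0 1;0 0 0 0 0 0 1"
}}

```text
clock: 23.78
eef_pos: [610.8, 128.8, 38.9]
tcp_rot: [-3.142, -0.0, 0.001]
contact_force: [-0.3, 1.3, -5.3]
opening: 0.725
```

Call:
{"method": "apply_moves", "body": {
  "series": "0 0 0.05 0 0 0 1;0 0 0 0 0 0 1;0 0 0.05 0 0 0 1;0 0 0 0 0 0 1;0 0 0 0 0 0 1;0 0 0 0 0 0 1;0 0 0 0 0 0 1;0 0 0 0 0 0 1;0 0 0 0 0 0 1;0 0 0 0 0 0 1"
}}

```text
clock: 24.62
eef_pos: [610.8, 128.8, 38.1]
tcp_rot: [-3.142, -0.0, 0.001]
contact_force: [-3.7, -0.8, 5.9]
opening: 0.728
```

Contact at z 38.1. Release, rise and go to the bearing at (603,−141).

Call:
{"method": "apply_moves", "body": {
  "series": "0 0 0 0 0 0 -1;0 0 0 0 0 0 -1;0 0 0 0 0 0 -1;0 0 0 0 0 0 -1;0 0 -1 0 0 0 -1;0 0 -2.5 0 0 0 -1;0 0 -3 0 0 0 -1;0 0 -3 0 0 0 -1;0 0 -3 0 0 0 -1;0 1.5 0 0 0 0 -1"
}}

```text
clock: 25.45
eef_pos: [614.4, 116.0, 169.8]
tcp_rot: [-3.139, -0.01, 0.002]
contact_force: [0.8, 0.2, -0.5]
opening: 1.0
```

Call:
{"method": "apply_moves", "body": {
  "series": "-0.1 3.3 0 0 0 0 -1;-0.1 3.3 0 0 0 0 -1;-0.1 3.3 0 0 0 0 -1;-0.1 3.3 0 0 0 0 -1;-0.1 3.3 0 0 0 0 -1;-0.1 3.3 0 0 0 0 -1;-0.1 3.3 0 0 0 0 -1;0 2.4 0 0 0 0 -1;0 0 0 0 0 0 -1;0 0 0 0 0 0 -1"
}}

```text
clock: 26.28
eef_pos: [603.8, -142.5, 163.0]
tcp_rot: [-3.142, -0.0, -0.002]
contact_force: [0.1, 0.5, -0.5]
opening: 0.998
```

Run:
```python
from h import *
s=r.sense();print(s["eef_pos"])
im=r.grab_frame("scene")
cv2.imwrite("pics/g7.png",cv2.resize(im[170:350,230:450],None,fx=3.3,fy=3.3,interpolation=2))
```

```text
[ 603.7817416  -142.53834594  163.02773149]
```

View pics/g7.png

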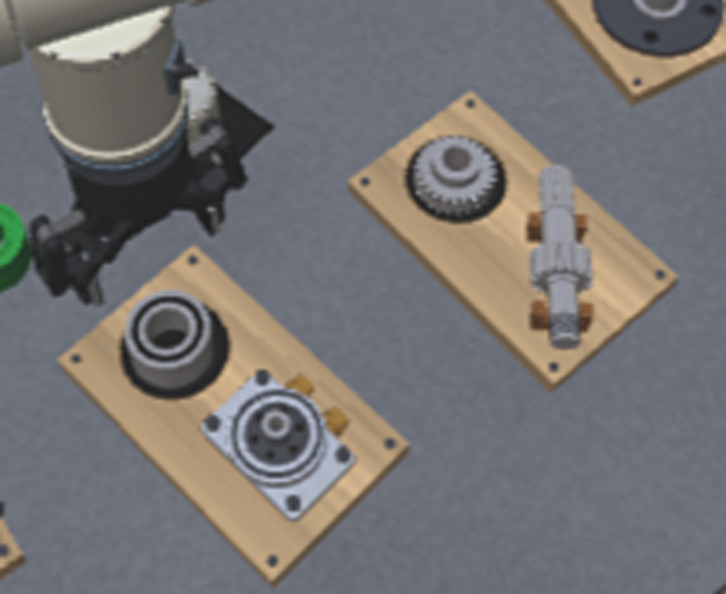

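The gear stands flat in the shaft board's nest (456,178), and the steel bearing is at (172,340). Descend and grip.

Call:
{"method": "apply_moves", "body": {
  "series": "0 -0.1 2 0 0 0 -1;0 0 2.5 0 0 0 -1;0 0 2.5 0 0 0 -1;0 0 2.5 0 0 0 -1;0 0 1.5 0 0 0 -1;0 0 0.9 0 0 0 -1;0 0 0.5 0 0 0 -1;0 0 0 0 0 0 -1;0 0 0 0 0 0 -1;0 0 0 0 0 0 -1"
}}

```text
clock: 27.17
eef_pos: [604.8, -140.1, 40.0]
tcp_rot: [3.141, -0.002, 0.001]
contact_force: [0.3, -0.4, -1.1]
opening: 1.002
```

Call:
{"method": "apply_moves", "body": {
  "series": "0 0 0 0 0 0 1;0 0 0 0 0 0 1;0 0 0 0 0 0 1;0 0 0 0 0 0 1;0 0 0 0 0 0 1;0 0 0 0 0 0 1;0 0 0 0 0 0 1;0 0 0 0 0 0 1;0 0 -0.5 0 0 0 1;0 0 -1 0 0 0 1"
}}

```text
clock: 28.0
eef_pos: [602.8, -140.0, 53.2]
tcp_rot: [-3.141, 0.002, 0.001]
contact_force: [-0.2, 0.2, -3.5]
opening: 0.721
```

Call:
{"method": "apply_moves", "body": {
  "series": "0 0 -2 0 0 0 1;0 0 -2.5 0 0 0 1;0 0 -3 0 0 0 1;0 0 -3 0 0 0 1;0 0 -1 0 0 0 1;0 0 0 0 0 0 1;-0.5 -1.5 0 0 0 0 1;-0.9 -3.4 0 0 0 0 1;-0.9 -3.4 0 0 0 0 1;-0.9 -3.4 0 0 0 0 1"
}}

```text
clock: 28.83
eef_pos: [569.4, -21.8, 166.3]
tcp_rot: [-3.141, 0.004, -0.001]
contact_force: [0.3, 0.7, -4.0]
opening: 0.727
```

Call:
{"method": "apply_moves", "body": {
  "series": "-0.9 -3.4 0 0 0 0 1;-0.9 -3.4 0 0 0 0 1;-0.9 -3.4 0 0 0 0 1;-0.9 -3.4 0 0 0 0 1;-0.9 -3.4 0 0 0 0 1;-0.9 -3.4 0 0 0 0 1;-0.9 -3.4 0 0 0 0 1;-0.9 -3.4 0 0 0 0 1;-0.9 -3.4 0 0 0 0 1;-0.9 -3.4 0 0 0 0 1"
}}

```text
clock: 29.67
eef_pos: [479.0, 317.8, 166.4]
tcp_rot: [3.14, 0.003, 0.001]
contact_force: [0.1, -0.1, -3.9]
opening: 0.726
```

Call:
{"method": "apply_moves", "body": {
  "series": "-0.9 -3.4 0 0 0 0 1;-0.6 -3 0 0 0 0 1;0 -1.2 0 0 0 0 1;0 0 0 0 0 0 1;0 0 0 0 0 0 1;0 0 0 0 0 0 1;0 0 0 0 0 0 1;0 0 0 0 0 0 1;0 0 0 0 0 0 1;0 0 0 0 0 0 1"
}}

```text
clock: 30.5
eef_pos: [466.8, 392.1, 168.9]
tcp_rot: [-3.142, -0.0, -0.0]
contact_force: [1.0, 0.3, -3.4]
opening: 0.728
```

Call:
{"method": "apply_moves", "body": {
  "series": "0 -0.2 1.5 0 0 0 1;0 0 2.5 0 0 0 1;0 0 2.5 0 0 0 1;0 0 2.5 0 0 0 1;0 0 1.8 0 0 0 1;0 0 1 0 0 0 1;0 0 0.5 0 0 0 1;0 0 0 0 0 0 1;0 0 0 0 0 0 1;0 0 0 0 0 0 1"
}}

```text
clock: 31.33
eef_pos: [467.3, 395.3, 47.1]
tcp_rot: [-3.14, -0.002, 0.001]
contact_force: [0.2, 0.4, -3.8]
opening: 0.729
```

Call:
{"method": "apply_moves", "body": {
  "series": "0 0 0.2 0 0 0 1;0 0 0.1 0 0 0 1;0 0 0.1 0 0 0 1;0 0 0 0 0 0 1;0 0 0 0 0 0 1;0 0 0 0 0 0 1;0 0 0 0 0 0 1;0 0 0 0 0 0 1;0 0 0 0 0 0 1;0 0 0 0 0 0 1"
}}

```text
clock: 32.17
eef_pos: [466.5, 394.7, 41.8]
tcp_rot: [3.142, 0.0, 0.001]
contact_force: [0.1, -0.1, -2.9]
opening: 0.726
```

Call:
{"method": "apply_moves", "body": {
  "series": "0 0 0.05 0 0 0 1;0 0 0 0 0 0 1;0 0 0.05 0 0 0 1;0 0 0 0 0 0 1;0 0 0.05 0 0 0 1;0 0 0 0 0 0 1;0 0 0 0 0 0 1;0 0 0 0 0 0 1;0 0 0 0 0 0 1;0 0 0 0 0 0 1"
}}

```text
clock: 33.0
eef_pos: [466.5, 394.7, 40.4]
tcp_rot: [3.142, 0.0, 0.001]
contact_force: [-1.4, -0.2, -0.5]
opening: 0.73
```

Call:
{"method": "apply_moves", "body": {
  "series": "0 0 0.05 0 0 0 1;0 0 0 0 0 0 1;0 0 0.02 0 0 0 1;0 0 0 0 0 0 1;0 0 0 0 0 0 1;0 0 0 0 0 0 1;0 0 0 0 0 0 1;0 0 0 0 0 0 1;0 0 0 0 0 0 1;0 0 0 0 0 0 1"
}}

```text
clock: 33.83
eef_pos: [466.5, 394.7, 40.3]
tcp_rot: [-3.142, -0.0, 0.001]
contact_force: [-2.7, -1.4, 6.8]
opening: 0.727
```

Contact. Release, rise and go back to the filter on the mat at (433,−25).

Call:
{"method": "apply_moves", "body": {
  "series": "0 0 0 0 0 0 -1;0 0 0 0 0 0 -1;0 0 0 0 0 0 -1;0 0 0 0 0 0 -1;0 0 -1 0 0 0 -1;0 0 -2.5 0 0 0 -1;0 0 -3 0 0 0 -1;0 0 -3 0 0 0 -1;0 0 -3 0 0 0 -1;-0.2 2 0 0 0 0 -1"
}}

```text
clock: 34.67
eef_pos: [468.0, 379.2, 171.7]
tcp_rot: [-3.134, -0.009, 0.002]
contact_force: [0.8, 0.2, 0.2]
opening: 0.996
```

Call:
{"method": "apply_moves", "body": {
  "series": "-0.3 3.6 0 0 0 0 -1;-0.3 3.6 0 0 0 0 -1;-0.3 3.6 0 0 0 0 -1;-0.3 3.6 0 0 0 0 -1;-0.3 3.6 0 0 0 0 -1;-0.3 3.6 0 0 0 0 -1;-0.3 3.6 0 0 0 0 -1;-0.3 3.6 0 0 0 0 -1;-0.3 3.6 0 0 0 0 -1;-0.3 3.6 0 0 0 0 -1"
}}

```text
clock: 35.5
eef_pos: [434.6, 13.1, 165.4]
tcp_rot: [-3.142, -0.001, 0.001]
contact_force: [1.1, -1.2, -0.9]
opening: 1.001
```

Call:
{"method": "apply_moves", "body": {
  "series": "-0.2 3 0 0 0 0 -1;0 1 0 0 0 0 -1;0 0 0 0 0 0 -1;0 0 0 0 0 0 -1;0 0 0 0 0 0 -1;0 0 0 0 0 0 -1;0 0 0 0 0 0 -1;0 0 0 0 0 0 -1;0 0 0 0 0 0 -1;0 0 0 0 0 0 -1"
}}

```text
clock: 36.33
eef_pos: [432.9, -25.0, 164.5]
tcp_rot: [-3.142, 0.0, 0.002]
contact_force: [-0.6, 0.4, 0.1]
opening: 1.0
```

Run:
```python
from h import *
im=r.grab_frame("scene")
cv2.imwrite("pics/g8.png",cv2.resize(im[90:290,220:480],None,fx=3,fy=3,interpolation=2))
```

```text
(no output)
```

View pics/g8.png

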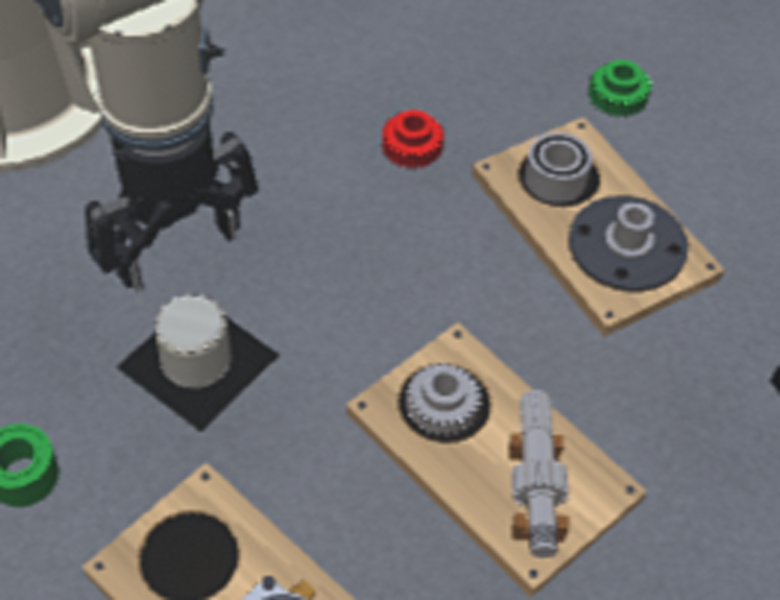

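The bearing stands in the hub board's nest (558,170) and the gear in the shaft board's nest (445,400). The filter is on the mat at (193,340). Pick up the filter.

Call:
{"method": "apply_moves", "body": {
  "series": "0 0 2 0 0 0 -1;0 0 2.5 0 0 0 -1;0 0 2.5 0 0 0 -1;0 0 2.5 0 0 0 -1;0 0 1.5 0 0 0 -1;0 0 0.9 0 0 0 -1;0 0 0.4 0 0 0 -1;0 0 0 0 0 0 -1;0 0 0 0 0 0 -1;0 0 0 0 0 0 -1",
  "squeeze": 45
}}

```text
clock: 37.22
eef_pos: [433.6, -25.4, 42.4]
tcp_rot: [3.141, -0.002, 0.001]
contact_force: [1.2, -0.4, -0.3]
opening: 1.004
```

Call:
{"method": "apply_moves", "body": {
  "series": "0 0 0 0 0 0 1;0 0 0 0 0 0 1;0 0 0 0 0 0 1;0 0 0 0 0 0 1;0 0 0 0 0 0 1;0 0 0 0 0 0 1;0 0 0 0 0 0 1;0 0 0 0 0 0 1;0 0 -0.5 0 0 0 1;0 0 -1 0 0 0 1"
}}

```text
clock: 38.05
eef_pos: [432.2, -25.3, 56.6]
tcp_rot: [-3.141, 0.001, 0.001]
contact_force: [1.1, -0.4, -2.0]
opening: 0.765
```

Call:
{"method": "apply_moves", "body": {
  "series": "0 0 -2 0 0 0 1;0 0 -2.5 0 0 0 1;0 0 -3 0 0 0 1;0 0 -3 0 0 0 1;0 0 -1 0 0 0 1;0 0 0 0 0 0 1;1.5 1 0 0 0 0 1;2.4 1.6 0 0 0 0 1;2.4 1.6 0 0 0 0 1;2.4 1.6 0 0 0 0 1"
}}

```text
clock: 38.88
eef_pos: [519.8, -83.8, 169.9]
tcp_rot: [-3.141, 0.002, 0.001]
contact_force: [0.4, 0.8, -1.8]
opening: 0.763
```

Call:
{"method": "apply_moves", "body": {
  "series": "2.4 1.6 0 0 0 0 1;2.4 1.6 0 0 0 0 1;2.4 1.6 0 0 0 0 1;1.2 1 0 0 0 0 1;0 0 0 0 0 0 1;0 0 0 0 0 0 1;0 0 0 0 0 0 1;0 0 0 0 0 0 1;0 0 0 0 0 0 1;0 0 0 0 0 0 1"
}}

```text
clock: 39.72
eef_pos: [603.5, -140.7, 171.6]
tcp_rot: [-3.142, 0.0, 0.001]
contact_force: [0.6, 1.0, -2.4]
opening: 0.764
```

Call:
{"method": "apply_moves", "body": {
  "series": "0 0 2 0 0 0 1;0 0 2.5 0 0 0 1;0 0 2.5 0 0 0 1;0 0 2.3 0 0 0 1;0 0 1.5 0 0 0 1;0 0 0.6 0 0 0 1;0 0 0 0 0 0 1;0 0 0 0 0 0 1;0 0 0 0 0 0 1;0 0 0 0 0 0 1"
}}

```text
clock: 40.55
eef_pos: [604.9, -141.4, 59.0]
tcp_rot: [3.141, -0.002, 0.001]
contact_force: [0.8, 0.2, -1.1]
opening: 0.759
```

Call:
{"method": "apply_moves", "body": {
  "series": "0 0 0.2 0 0 0 1;0 0 0.2 0 0 0 1;0 0 0.1 0 0 0 1;0 0 0.05 0 0 0 1;0 0 0 0 0 0 1;0 0 0 0 0 0 1;0 0 0 0 0 0 1;0 0 0 0 0 0 1;0 0 0 0 0 0 1;0 0 0 0 0 0 1"
}}

```text
clock: 41.38
eef_pos: [604.0, -141.2, 52.1]
tcp_rot: [-3.142, -0.0, 0.001]
contact_force: [-0.3, 1.0, -2.1]
opening: 0.762
```

Call:
{"method": "apply_moves", "body": {
  "series": "0 0 0.05 0 0 0 1;0 0 0 0 0 0 1;0 0 0.05 0 0 0 1;0 0 0 0 0 0 1;0 0 0.05 0 0 0 1;0 0 0 0 0 0 1;0 0 0 0 0 0 1;0 0 0 0 0 0 1;0 0 0 0 0 0 1;0 0 0 0 0 0 1"
}}

```text
clock: 42.22
eef_pos: [604.0, -141.2, 50.7]
tcp_rot: [3.142, -0.0, 0.001]
contact_force: [-2.6, 1.1, 1.1]
opening: 0.761
```

Call:
{"method": "apply_moves", "body": {
  "series": "0 0 0.05 0 0 0 1;0 0 0 0 0 0 1;0 0 0 0 0 0 1;0 0 0 0 0 0 1;0 0 0 0 0 0 -1;0 0 0 0 0 0 -1;0 0 0 0 0 0 -1;0 0 0 0 0 0 -1;0 0 0 0 0 0 -1;0 0 -1 0 0 0 -1"
}}

```text
clock: 43.05
eef_pos: [602.7, -140.9, 58.6]
tcp_rot: [-3.141, 0.003, 0.001]
contact_force: [-0.3, 0.1, -0.0]
opening: 1.002
```

Call:
{"method": "apply_moves", "body": {
  "series": "0 0 -2.5 0 0 0 -1;0 0 -3 0 0 0 -1;0 0 -3 0 0 0 -1;0 0 -3 0 0 0 -1;-2 0 -2 0 0 0 -1;-3 0 0 0 0 0 -1;-3 0 0 0 0 0 -1;-3 0 0 0 0 0 -1;-2 0 0 0 0 0 -1;0 0 0 0 0 0 -1"
}}

```text
clock: 43.88
eef_pos: [469.9, -140.9, 195.4]
tcp_rot: [-3.141, 0.003, 0.0]
contact_force: [0.2, -1.0, -0.4]
opening: 1.0
```

Run:
```python
from h import *
s=r.sense();print(s["eef_pos"],s["contact_force"],s["opening"])
im=r.grab_frame("scene")
cv2.imwrite("pics/g9.png",cv2.resize(im[110:390,110:490],None,fx=2.1,fy=2.1,interpolation=2))
```

```text
[ 469.89375517 -140.88786312  195.44789734] [ 0.15222439 -0.98532482 -0.41986791] 1.0003566527295145
```

View pics/g9.png

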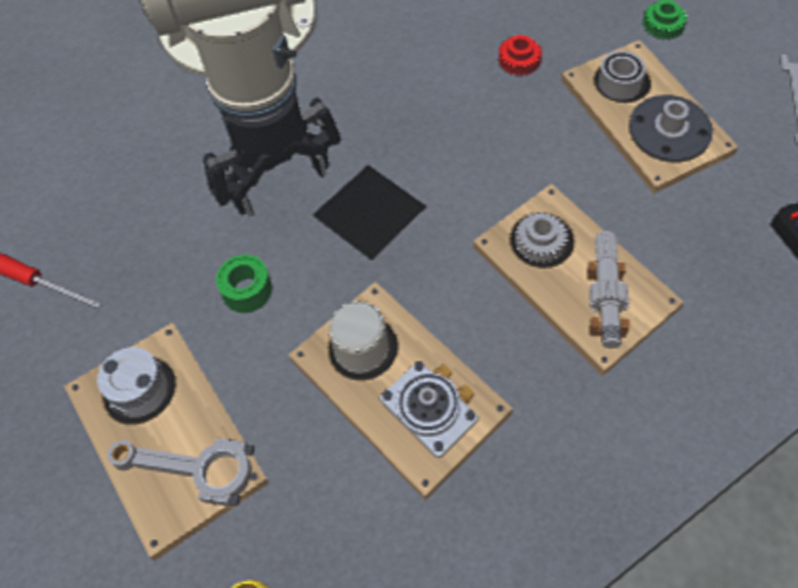

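The piston (135,383), filter (360,340), gear (542,238) and bearing (622,75) all stand upright in the right nests. The mat is empty and the gripper is clear, so I'm handing in.

```bash
python3 -c "
from rig import r
print(r.sign_off())"
```

```text
the job is handed in; nothing more can be done
None
```

All four parts are in their matching nests, and the job was handed in at about 44 s of the 128 s allowed. I parked the filter on the mat, then moved the piston to the connecting rod, the gear to the splined shaft and the bearing to the wheel hub. Last, the filter went from the mat to the filter head.

- **Placing:** Each part was lowered in 0.2–1 mm steps. I saw upward contact of about 6–15 N before releasing the piston, gear and bearing, and the filter on the mat. For the filter's final placing I saw only about 1 N, then lowered it another 0.5 mm and released it without a fresh reading.
- **Final view:** All four parts stand upright in the right nests and the mat is empty. The look-alikes are untouched, and the open gripper is clear with no force on it.
- **Disagreements:** The top view measured the rod board's outline about 40 mm short, because the connecting rod cut it off. I used the scene view together with the board's near edge instead. Otherwise the two cameras agreed to within about 5 mm.

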